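Turn the wheel by its spokes until the valve is at the top

TASK

The trolley wheel on the inclined service stand has to be pumped up: push one spoke after another with your fingertips to turn it, either way round, until the yellow-capped valve stem is at the very top of the wheel, in line with the red pointer, and leave it standing there. Push only on the spokes and without force, never against the tyre or the delicate valve stem; nothing is to be gripped or lifted, and the bolt, nut and tape measure on the bench stay where they lie.

Things in the scene. Friction and masses are not known exactly. Their poses are not given: they have to be found in the camera images.
- stand: grey steel wheel stand fixed to the bench, base 160 x 310 mm with a tongue to x = 170 mm. Origin on the bench under the wheel's centre, x towards the pointer (rear), y left, z up. The wheel leans back: its axle direction (up, out of the face) is (-0.574, 0, 0.819) in this frame, 'up the face' is (0.819, 0, 0.574).
- hub (a point): centre of the wheel in the mid-plane of the spokes, about 147 mm above the bench (fixed to the stand); hub radius 20 mm. Behind the spokes there is over 50 mm of free depth, but for a 30 mm wide bearing post behind the hub.
- bridge (a point): middle of the top of the fixed grey bridge bar, 16 mm wide, 286 mm long, that crosses the face through the hub along the stand's y; its underside is 22 mm, its top 32 mm (centre nut 38 mm) in front of the spokes' mid-plane. A finger between the spokes cannot pass it: it splits the face into an upper and a lower half. Its ends rest on uprights at y = +-138 mm.
- pointer_tip (a point): tip of the fixed red pointer just outside the top of the tyre: 124 mm up the face from the wheel's centre and 8 mm behind the spokes' mid-plane
- wheel (a joint): turning angle of the wheel, rad; 0 (or a whole turn) = valve at the top at the pointer, grows counter-clockwise as seen from in front of the face (looking against the axle direction): at +pi/2 the valve is at the stand's +y side. Turns freely both ways, stays where it is left, and needs 0.12 N m (about 2 N on a spoke).
- spokes: the five round steel spokes, 10 mm thick, from the hub (radius 20 mm) to the rim (radius 82 mm), 72 deg apart. Turns with the wheel; origin at the wheel's centre, z = axle direction out of the face, x towards the valve; the spokes lie at 36, 108, 180, 252 and 324 deg from x, their mid-plane at z = 8 mm. At 56 mm from the centre there are about 60 mm clear between neighbours.
- tyre: black tyre and rim round the spokes: outer radius 120 mm, inner radius 82 mm, 32 mm thick (z from -16 to +16 mm); same origin and axes as the spokes. Not to be pushed.
- valve: black rubber valve stem with a yellow cap, 12 mm thick, sticking in from the rim towards the hub midway between two spokes, from radius 82 to 59 mm; same origin and axes as the spokes (stem along x at z = 4 mm). Not to be pushed.
- valve_cap (a point): middle of the yellow valve cap, 62 mm from the wheel's centre
- bolt: grey hex bolt, 72 mm long, lying on the bench; origin under its middle
- nut: grey hex nut, 30 x 34 x 16 mm, on the bench
- tape_measure: yellow and black tape measure standing on its edge in front of the wheel, towards the vice, 37 x 71 x 64 mm (another one lies far back on the bench)

How it is judged:
On the way:
1. the fingers push on the spokes (contact force between the fingers and spokes above 0.5 N), for 0.1 s.
At the end, for the whole second after the job is handed in: The wheel is at rest with the yellow cap on the upper side and within 6.5 mm of the stand's middle line (about 6 degrees from the pointer); bolt, nut and tape measure within 20 mm of where they were (y of valve_cap in the frame of stand between -0.0065 and 0.0065 m and x of valve_cap in the frame of stand above 0.03 m and velocity of joint wheel between -0.05 and 0.05 rad/s and distance of each of bolt, nut, tape_measure from where it was at the start of the episode below 0.02 m); the robot touches nothing.
It fails at once if the valve stem is pushed (over 2 N) (contact force between any of the arm, the fingers and valve above 2 N).
It fails at once if the tyre is pushed (over 3 N) (contact force between any of the fingers, the arm and tyre above 3 N).
It fails at once if the spokes are forced or gripped hard (over 25 N) (contact force between the fingers and spokes above 25 N).
It fails at once if a thing lying on the bench is lifted or shoved away (20 mm) (distance of any of bolt, nut, tape_measure from where it was at the start of the episode above 0.02 m).
It also fails if it takes over 58 s, if anything falls off the work surface, if the arm or the gripper's body presses on something with over 40 N, if the wrist force passes 120 N, or if a joint passes its speed limit or range.

ROBOT

A 6-joint arm with a two-finger parallel gripper is mounted at the origin on a cart in front of the work surface, level with it; the furniture and walls round the work are solid. World frame = base frame: x ahead of the robot, y to its left, z up, the work surface at z = 0. Lengths are in m, angles in rad, forces in N, time in s.
With the tool pointing down it reaches from about 0.425 to 0.925 m from the base axis. Payload 12.5 kg.
Tool frame: the origin (TCP) lies midway between the tips of the shut fingers; the grasp point (between the pads) lies 19 mm behind it; z points along the fingers, x is the direction in which the jaws open and shut, and the axes are right-handed (so a half turn about z gives the same grasp; the last joint's range is limited). The gripper opens to 85 mm and grips with 20 to 120 N. Pads are 22 mm wide; open, the fingers measure 114 mm over their backs; the gripper's body (76 mm by 85 mm) begins 54 mm behind the grasp point. The pads swing forward as they close: fully open they stand 13 mm farther back than shut.
Start: joints at [1.045, 0.491, 1.559, -0, 1.092, -0.106], TCP at [0.255, 0.571, 0.231] pointing down, gripper open.
Joint ranges: [-3.1, 3.1], [-0.84, 2.19], [0.05, 2.79], [-1.13, 4.28], [0.06, 2.93], [-2.69, 2.69]. Speed limits (rad/s): [2.22, 2.22, 2.79, 3.14, 3.14, 3.14].

INTERFACE

Orientations are given as [roll, pitch, yaw] about the fixed x, y, z axes, in that order (R = Rz(yaw) Ry(pitch) Rx(roll)).
In Python, from plant import r gives the robot as it stands. The module is installed in compiled form; this text tells all that it offers.
- The arm moves only by the tool play_rows, never from a script. Its arguments are lists of equal length, an entry for each row: "claw": the finger opening in cm, from 0 to 8.54; "linear": the shift along the tool's x, y, z in cm, a list of three; "rot": the turn, a rotation vector about the tool's x, y, z in rad, a list of three. A call has 1 to 12 rows; each row shifts and turns the commanded pose from where the row before left it, along the tool's axes as they then stand; what a row does not reach is not made up. A row lasts 1/8 s, in which the tool goes at most 62.5 mm and 10.7 degrees, less where a joint would pass 70% of its speed; a pose out of reach is approached as far as the arm can. A call is refused whole if a number of a shift passes 6.25 or a number of a turn 0.188, either way. A call with a gripper value outside its range is refused whole. The fingers move at their own pace and stop on an object; "squeeze" is the grip in N (left out, the last holds). Time passes only in rows, so rows that do not move let the fingers close. It gives the time, the measured TCP pose, the force and the opening at its end, in the units of the state.
- r.get_state(): the state, without advancing time (a new reading comes with each control period).
- r.camera(name): name is "scene" or "top"; returns (picture, depth): 384x512x3 uint8, blue, green, red; 384x512 float32, m along the optical axis (not along the pixel's ray), 0 where there is no reading.
- r.calibration(name): a dict with "camera_matrix" (3x3 intrinsics, pixels), "extrinsics" (4x4, takes a point from camera to world coordinates). Camera axes: x right, y down, z forward; pixel columns grow to the right and rows downward; lengths in m; the calibration is good to about 2 mm. A picture is of the moment at which its call begins. calibration takes no time and is no camera call.
- r.job_done(): hands the job in, once; it reports no verdict.
The state is a dict: "t": time; "joint_pos": joint angles; "dq": joint speeds; "tau": joint torques, N m; "tcp_pos": TCP position; "orientation": TCP orientation; "ft_force": force on the tool from outside, world axes, zero at the start; "moment": the same for the moment, N m; "width": opening from 0.0 (shut) to 1.0 (fully open).
Only numpy, scipy, OpenCV 4.12 (cv2) and the standard library are available. Lean on these libraries where they do the work, as an engineer would, in place of code of your own. Each camera call takes 0.05 s, during which the arm holds its last target. There are 200 camera calls.

## Working session

There is one attempt and no reset: what is moved stays moved. The work goes in short steps, Python scripts to look and compute and a tool call to move; the robot and the scene stay as the last step left them, time stands still between calls to the robot, and variables do not carry over. Pictures are saved under pics/ and viewed, about 8 in all and at most 12, crops included, and the job is handed in when it is done.

Besides the shell and the picture viewer there is one more tool, called after "Request:" as name(argument=value, ...) on one line, values as JSON. play_rows: Moves the arm, as the interface text tells. Its arguments: {"type":"object","properties":{"claw":{"type":"array"},"linear":{"type":"array"},"rot":{"type":"array"},"squeeze":{"type":"number"}},"required":["claw","linear","rot"]}

```bash
mkdir -p pics
cat > h.py <<'E'
import numpy as np, cv2
from plant import r
def snap(n,f):
    im,d=r.camera(n); cv2.imwrite(f'pics/{f}.png',im); np.save(f'pics/{f}.npy',d); return im,d
def cal(n):
    c=r.calibration(n); return np.array(c["camera_matrix"]),np.array(c["extrinsics"])
def w(n,d,u,v,k=1):
    K,E=cal(n); p=d[v-k:v+k+1,u-k:u+k+1]; z=np.median(p[p>0])
    return (E@np.r_[np.linalg.solve(K,[u*z,v*z,z]),1])[:3]
def proj(n,P):
    K,E=cal(n); q=np.linalg.inv(E)@np.r_[P,1]; q=K@q[:3]; return q[:2]/q[2]
E
python3 - <<'E'
from h import *
a,_=snap("scene","s0");b,_=snap("top","t0")
cv2.imwrite('pics/both.png',cv2.resize(np.vstack([a,b]),None,fx=.78,fy=.78))
s=r.get_state();print(s)
for n in("scene","top"):print(cal(n))
E
```

```text
{'t': 0.1, 'joint_pos': array([ 1.04538609e+00,  4.91483820e-01,  1.55939729e+00, -2.98993460e-06,
        1.09172965e+00, -1.05589308e-01]), 'dq': array([-9.89142344e-04, -1.36486762e-03, -4.31172030e-03, -1.17119579e-03,
        4.82980028e-04, -1.29574853e-05]), 'tau': array([ 3.63736639e-03, -6.19438148e+01, -2.62027609e+01, -2.83414465e-05,
        2.82475703e-03, -3.19131073e-05]), 'tcp_pos': array([0.25461562, 0.57055468, 0.23079277]), 'orientation': array([-3.14148799e+00,  1.01271002e-03,  1.15097683e+00]), 'ft_force': array([-0.17192561, -0.22674011, -0.16903272]), 'moment': array([ 0.02346149, -0.04068417,  0.00323786]), 'width': 0.9991721235454418}
(array([[451.83031571,   0.        , 255.46865146],
       [  0.        , 451.83031571, 189.70198979],
       [  0.        ,   0.        ,   1.        ]]), array([[ 0.85168185, -0.21808728,  0.47652488,  0.04819435],
       [-0.52340216, -0.39950103,  0.75262813, -0.93175339],
       [ 0.02623356, -0.89041387, -0.45439513,  0.51433999],
       [ 0.        ,  0.        ,  0.        ,  1.        ]]))
(array([[360.45445831,   0.        , 249.0365077 ],
       [  0.        , 360.45445831, 188.6330265 ],
       [  0.        ,   0.        ,   1.        ]]), array([[-0.00310682, -0.99321543,  0.11624739,  0.34171988],
       [-0.99998949,  0.00347781,  0.00298869, -0.28685901],
       [-0.0033727 , -0.11623688, -0.99321579,  1.00576727],
       [ 0.        ,  0.        ,  0.        ,  1.        ]]))
```

View pics/s0.png

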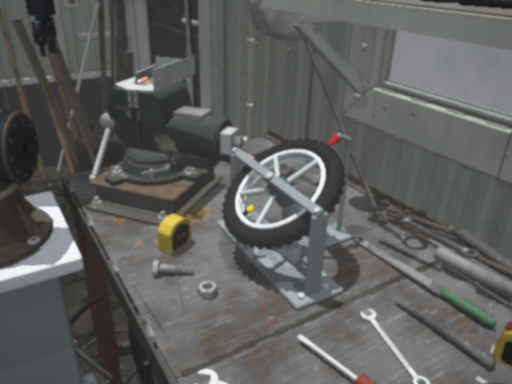

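View pics/t0.png

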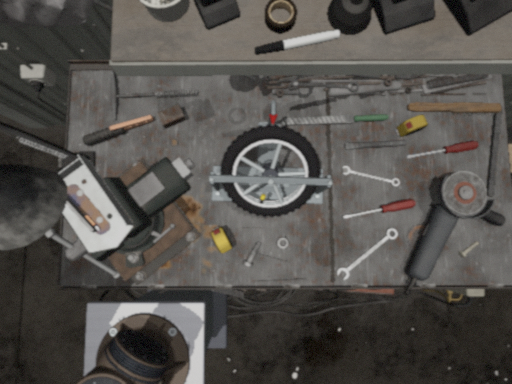

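The scene view shows the wheel at (285,190), with the yellow cap at about (250,209). In the top view the wheel is at (270,172), the cap at (264,198), and the pointer at (272,118). I'll enlarge the top view next.

Run:
```python
from h import *
a=cv2.imread('pics/t0.png')[95:225,200:345]; b=cv2.imread('pics/s0.png')[125:315,210:365]
cv2.imwrite('pics/c0.png',np.hstack([cv2.resize(a,(435*600//435,int(130*600/145)),interpolation=2)[:, :600]]))
d=np.load('pics/t0.npy')
K,E=cal("top")
v,u=np.mgrid[0:384,0:512]; P=np.einsum('ij,hwj->hwi',E[:3,:3]@np.linalg.inv(K),np.dstack([u*d,v*d,d]))+E[:3,3]
im=cv2.imread('pics/t0.png'); hsv=cv2.cvtColor(im,40)
def blob(lo,hi,x0,x1,y0,y1):
    m=cv2.inRange(hsv,lo,hi)>0; k=np.zeros_like(m);k[y0:y1,x0:x1]=1;m&=k&(d>0)
    print(m.sum(),u[m].mean(),v[m].mean(),P[m].mean(0).round(4),P[m].min(0).round(4),P[m].max(0).round(4))
blob((0,120,60),(8,255,255),260,285,95,130)
blob((22,120,80),(35,255,255),225,300,130,215)
for x in range(210,336,8): 
    print(x,[ (y,P[y,x].round(3).tolist()) for y in (180,183)])
```

```text
50 272.58 117.86 [ 0.5995 -0.3389  0.2016] [ 0.5834 -0.3455 -0.0042] [ 0.6769 -0.3316  0.2326]
18 262.5 197.0 [ 0.4254 -0.3177  0.1106] [ 0.4205 -0.3214  0.1043] [ 0.4304 -0.3139  0.1153]
210 [(180, [0.459, -0.194, 0.176]), (183, [0.476, -0.174, -0.001])]
218 [(180, [0.46, -0.212, 0.168]), (183, [0.467, -0.202, 0.066])]
226 [(180, [0.46, -0.231, 0.173]), (183, [0.457, -0.228, 0.14])]
234 [(180, [0.46, -0.249, 0.171]), (183, [0.458, -0.248, 0.133])]
242 [(180, [0.46, -0.268, 0.168]), (183, [0.474, -0.264, 0.01])]
250 [(180, [0.46, -0.287, 0.169]), (183, [0.475, -0.287, 0.006])]
258 [(180, [0.46, -0.305, 0.172]), (183, [0.457, -0.306, 0.136])]
266 [(180, [0.459, -0.324, 0.174]), (183, [0.474, -0.331, 0.007])]
274 [(180, [0.459, -0.343, 0.173]), (183, [0.453, -0.343, 0.165])]
282 [(180, [0.459, -0.361, 0.172]), (183, [0.453, -0.362, 0.169])]
290 [(180, [0.459, -0.38, 0.171]), (183, [0.453, -0.38, 0.169])]
298 [(180, [0.459, -0.398, 0.175]), (183, [0.453, -0.399, 0.168])]
306 [(180, [0.459, -0.417, 0.175]), (183, [0.452, -0.417, 0.17])]
314 [(180, [0.458, -0.435, 0.178]), (183, [0.452, -0.436, 0.17])]
322 [(180, [0.459, -0.454, 0.173]), (183, [0.452, -0.455, 0.168])]
330 [(180, [0.459, -0.473, 0.174]), (183, [0.451, -0.472, 0.177])]
```

View pics/c0.png

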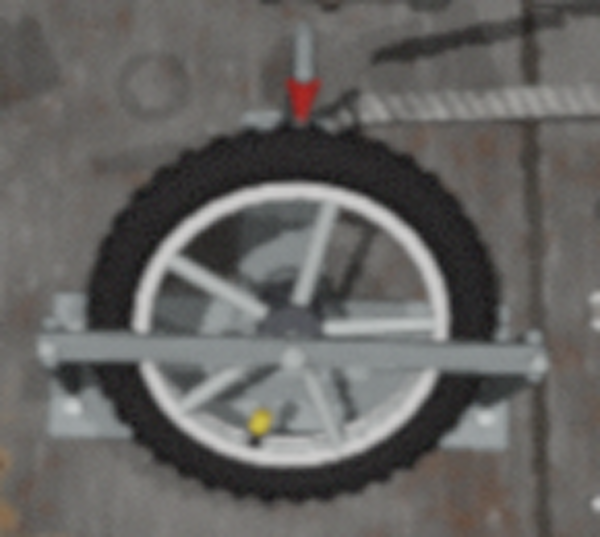

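The crop (scale 4.14, offset (200,95)) puts the cap at (260,421), the pointer tip at (302,123), the nut at (292,357) and the bar-end bolts at (48,350) and (537,362). I'll fit the stand pose from these.

```bash
cat >> h.py <<'E'
N=np.array([-.574,0,.819]);U=np.array([.819,0,.574]);Y=np.array([0,1.,0])
H0=np.array([0,0,.147])
def S(p,P):  # stand->world
    c,s=np.cos(p[2]),np.sin(p[2]); return np.array([[c,-s,0],[s,c,0],[0,0,1]])@P+[p[0],p[1],0]
E
python3 - <<'E'
from h import *
from scipy.optimize import least_squares as ls
f=600/145
pts=[(H0+.032*N+.138*Y,(48,350)),(H0+.032*N-.138*Y,(537,362)),(H0+.038*N,(292,357)),(H0+.124*U-.008*N,(302,123))]
# hub x unknown offset absorbed in X
px=[np.array(c)/f+[200,95] -.5+.5/f for _,c in pts]
g=lambda p:np.concatenate([proj("top",S(p,P))-q for (P,_),q in zip(pts,px)])
o=ls(g,[.47,-.33,0]);print(o.x,o.fun.round(2))
cap=np.array([260,421])/f+[200,95]-.5+.5/f
hh=lambda t:H0-.004*N+.062*(np.cos(t)*U+np.sin(t)*Y)
t=ls(lambda t:proj("top",S(o.x,hh(t[0])))-cap,[2.8]);print(t.x,np.degrees(t.x),t.fun)
for P,_ in pts: print(proj("scene",S(o.x,P)))
print(proj("scene",S(o.x,hh(t.x[0]))),'seen cap ~250,209; ptr ~ 332,143')
a=cv2.imread('pics/s0.png')
for k in range(5):
    th=t.x[0]+np.radians(36+72*k); print(k,np.degrees(th)%360)
    cv2.line(a,*[tuple(proj("scene",S(o.x,H0+q*(np.cos(th)*U+np.sin(th)*Y))).astype(int).tolist()) for q in(.02,.08)],(0,0,255),1)
b=cv2.imread('pics/t0.png')
for k in range(5):
    th=t.x[0]+np.radians(36+72*k)
    cv2.line(b,*[tuple(proj("top",S(o.x,H0+q*(np.cos(th)*U+np.sin(th)*Y))).astype(int).tolist()) for q in(.02,.08)],(0,0,255),1)
cv2.imwrite('pics/ov.png',np.hstack([cv2.resize(a[125:315,210:365],(400,490)),cv2.resize(b[95:225,200:345],(400,490))]))
E
```

```text
[ 0.47635597 -0.33450406 -0.03053362] [-0.07 -0.25  0.15  0.01  0.18  0.82 -0.25 -0.59]
[2.90082978] [166.20530361] [ 0.26264599 -1.08004777]
[234.80764435 149.57067753]
[317.79382619 210.24691127]
[269.26536117 173.75083958]
[328.78419645 144.325634  ]
[251.81131992 207.42830574] seen cap ~250,209; ptr ~ 332,143
0 202.20530361428305
1 274.205303614283
2 346.205303614283
3 58.205303614283025
4 130.20530361428303
```

View pics/ov.png

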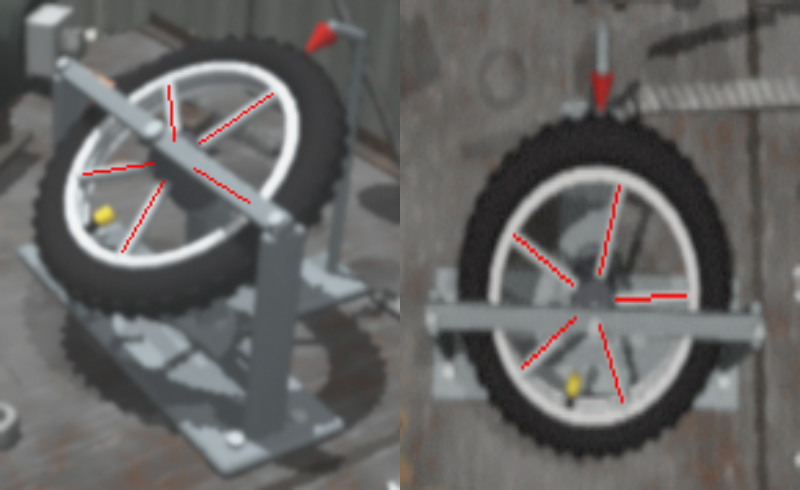

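```bash
cat >> h.py <<'E'
from scipy.spatial.transform import Rotation as Ro
p=np.array([0.47635597,-0.33450406,-0.03053362])
Rz=Ro.from_euler('z',p[2]).as_matrix()
RT=Rz@np.column_stack([-Y,-U,-N])   # tool axes in world
def F(u,y,n): return S(p,H0+u*U+y*Y+n*N)  # u up face, y left, n in front of mid-plane
def plan(waypts):
    """waypts: list of (pos, R, nrows); prints rows in tool axes (cm, rad)"""
    s=r.get_state(); P=s["tcp_pos"]; R=Ro.from_euler('xyz',s["orientation"])
    for Q,T,k in waypts:
        T=R if T is None else Ro.from_matrix(T); rv=(R.inv()*T).as_rotvec()/k; st=(np.asarray(Q)-P)/k
        L=[];
        for i in range(k): L.append((R.inv().apply(st)*100).round(2).tolist()); R=R*Ro.from_rotvec(rv)
        P=np.asarray(Q); print("lin",L,"rot",rv.round(4).tolist(),"x",k)
def face():
    s=r.get_state(); d=Rz.T@(s["tcp_pos"]-F(0,0,0)); print('t',s['t'],'u,y,n mm',(1000*np.array([d@U,d@Y,d@N])).round(1),'F',s['ft_force'].round(1),
      'roterr',(Ro.from_euler('xyz',s["orientation"]).inv()*Ro.from_matrix(RT)).as_rotvec().round(3),'q',s['joint_pos'].round(2),'w',round(s['width'],2))
E
python3 - <<'E'
from h import *
d=np.load('pics/t0.npy');K,E=cal("top")
v,u=np.mgrid[0:384,0:512]; P=np.einsum('ij,hwj->hwi',E[:3,:3]@np.linalg.inv(K),np.dstack([u*d,v*d,d]))+E[:3,3]
P=P[d>0]; P=P[P[:,0]<.65]
for y in np.arange(-.6,.7,.1):
    m=abs(P[:,1]-y)<.05
    print(round(y,1),[(round(x,1),P[m&(abs(P[:,0]-x)<.05)][:,2].max().round(2)) for x in(.1,.2,.3,.4,.5,.6) if (m&(abs(P[:,0]-x)<.05)).any()])
A=F(-.0286,-.0458,.12);print(A)
s=r.get_state()
plan([(s["tcp_pos"]+[0.05,-.1,.2],None,4),([.42,.0,.42],RT,16),(A,None,8)])
E
```

```text
-0.6 [(0.1, np.float64(-0.45)), (0.2, np.float64(0.01)), (0.3, np.float64(0.01)), (0.4, np.float64(0.02)), (0.5, np.float64(0.01)), (0.6, np.float64(0.48))]
-0.5 [(0.1, np.float64(-0.55)), (0.2, np.float64(0.01)), (0.3, np.float64(0.01)), (0.4, np.float64(0.17)), (0.5, np.float64(0.18)), (0.6, np.float64(0.48))]
-0.4 [(0.1, np.float64(-0.58)), (0.2, np.float64(0.01)), (0.3, np.float64(0.02)), (0.4, np.float64(0.17)), (0.5, np.float64(0.21)), (0.6, np.float64(0.48))]
-0.3 [(0.1, np.float64(-0.53)), (0.2, np.float64(0.03)), (0.3, np.float64(0.03)), (0.4, np.float64(0.17)), (0.5, np.float64(0.21)), (0.6, np.float64(0.48))]
-0.2 [(0.1, np.float64(0.0)), (0.2, np.float64(0.01)), (0.3, np.float64(0.07)), (0.4, np.float64(0.13)), (0.5, np.float64(0.19)), (0.6, np.float64(0.47))]
-0.1 [(0.1, np.float64(0.27)), (0.2, np.float64(0.01)), (0.3, np.float64(0.26)), (0.4, np.float64(0.31)), (0.5, np.float64(0.22)), (0.6, np.float64(0.47))]
-0.0 [(0.1, np.float64(0.28)), (0.2, np.float64(0.06)), (0.3, np.float64(0.52)), (0.4, np.float64(0.54)), (0.5, np.float64(0.32)), (0.6, np.float64(0.04))]
0.1 [
[... 587 characters left out ...]
737 -0.37746479  0.2288636 ]
lin [[-1.78, 2.16, -5.0], [-1.78, 2.16, -5.0], [-1.78, 2.16, -5.0], [-1.78, 2.16, -5.0]] rot [0.0, 0.0, 0.0] x 4
lin [[-2.39, 1.86, 0.07], [-2.05, 2.22, -0.07], [-1.65, 2.53, -0.19], [-1.2, 2.76, -0.29], [-0.72, 2.92, -0.37], [-0.21, 2.99, -0.43], [0.31, 2.98, -0.45], [0.82, 2.88, -0.45], [1.3, 2.7, -0.43], [1.75, 2.45, -0.38], [2.14, 2.12, -0.3], [2.47, 1.74, -0.2], [2.73, 1.31, -0.08], [2.91, 0.84, 0.06], [3.0, 0.35, 0.21], [3.0, -0.14, 0.36]] rot [0.0103, 0.052, 0.1648] x 16
lin [[4.73, 1.63, 1.77], [4.73, 1.63, 1.77], [4.73, 1.63, 1.77], [4.73, 1.63, 1.77], [4.73, 1.63, 1.77], [4.73, 1.63, 1.77], [4.73, 1.63, 1.77], [4.73, 1.63, 1.77]] rot [0.0, 0.0, 0.0] x 8
```

Run:
```python
from h import *
d=np.load('pics/t0.npy')
for uv in [(15,205),(40,200),(65,160),(90,205),(120,190),(150,190),(180,165),(60,235),(30,145),(150,340)]: 
    P=w("top",d,*uv,2); print(uv,P.round(3),proj("scene",P).round())
```

```text
(15, 205) [0.377 0.025 0.529] [141. -53.]
(40, 200) [0.385 0.005 0.509] [150. -41.]
(65, 160) [0.541 0.234 0.008] [187. 148.]
(90, 205) [0.395 0.04  0.273] [157.  78.]
(120, 190) [ 0.428 -0.012  0.25 ] [181.  92.]
(150, 190) [ 0.431 -0.067  0.22 ] [193. 112.]
(180, 165) [ 0.493 -0.125  0.188] [231. 130.]
(60, 235) [0.334 0.132 0.208] [121. 100.]
(30, 145) [ 0.769  0.806 -0.745] [189. 244.]
(150, 340) [ 0.099 -0.061  0.162] [ 28. 165.]
```

```bash
python3 - <<'E'
from h import *
d=np.load('pics/s0.npy')
for uv in [(275,15),(330,10),(400,15),(335,70),(45,25),(15,145),(5,120),(30,130),(150,20),(190,30),(105,120),(190,70)]: 
    P=w("scene",d,*uv,2); print(uv,P.round(3),proj("top",P).round())
dt=np.load('pics/t0.npy');K,E=cal("top")
for vv in range(160,256,8): print(vv,[round(float(w("top",dt,u,vv)[2]),2) for u in range(2,120,8)])
E
python3 -c "
import cv2;a=cv2.imread('pics/t0.png')[120:384,0:260];cv2.imwrite('pics/c1.png',cv2.resize(a,None,fx=2.2,fy=2.2))"
```

```text
(275, 15) [0.727 0.073 0.39 ] [52. 18.]
(330, 10) [ 0.603 -0.281  0.439] [246.  71.]
(400, 15) [ 0.604 -0.438  0.446] [343.  68.]
(335, 70) [ 0.766 -0.128  0.29 ] [174.  29.]
(45, 25) [0.254 0.544 0.331] [-201.  280.]
(15, 145) [ 0.084 -0.084  0.213] [154. 355.]
(5, 120) [ 0.078 -0.073  0.256] [143. 365.]
(30, 130) [ 0.116 -0.029  0.218] [128. 339.]
(150, 20) [0.941 1.613 0.201] [-534.  -16.]
(190, 30) [0.552 0.204 0.346] [-10. 119.]
(105, 120) [0.286 0.106 0.172] [ 78. 256.]
(190, 70) [0.475 0.039 0.283] [ 90. 165.]
160 [-0.75, -0.75, -0.75, -0.75, -0.75, -0.75, -0.75, -0.75, 0.01, 0.01, 0.31, 0.02, -0.0, -0.0, -0.0]
168 [0.53, 0.52, 0.51, 0.5, 0.49, 0.47, -0.75, -0.74, 0.3, 0.28, 0.27, 0.3, -0.0, -0.0, -0.0]
176 [0.54, 0.53, 0.52, 0.51, 0.51, 0.49, 0.48, 0.46, 0.27, 0.27, 0.27, 0.27, 0.29, -0.0, -0.0]
184 [0.54, 0.53, 0.53, 0.52, 0.51, 0.5, 0.49, 0.48, 0.46, 0.27, 0.27, 0.27, 0.31, 0.27, 0.25]
192 [0.54, 0.53, 0.53, 0.52, 0.51, 0.5, 0.5, 0.49, 0.47, 0.27, 0.27, 0.27, 0.27, 0.3, 0.26]
200 [0.54, 0.53, 0.53, 0.52, 0.52, 0.51, 0.5, 0.49, 0.48, 0.27, 0.27, 0.27, 0.27, 0.27, 0.29]
208 [0.53, 0.53, 0.53, 0.52, 0.51, 0.51, 0.5, 0.49, 0.27, 0.29, 0.27, 0.27, 0.27, 0.27, 0.27]
216 [0.53, 0.53, 0.52, 0.52, 0.51, 0.5, 0.5, 0.49, 0.27, 0.27, 0.29, 0.27, 0.27, 0.27, 0.27]
224 [0.52, 0.52, 0.52, 0.51, 0.51, 0.5, 0.49, -0.75, -0.0, 0.27, 0.27, 0.29, 0.27, 0.27, 0.27]
232 [0.52, 0.52, 0.51, 0.51, 0.5, 0.5, 0.24, -0.75, -0.0, -0.0, 0.27, 0.27, 0.27, 0.27, 0.27]
240 [0.51, 0.51, 0.51, 0.5, 0.5, -0.75, -0.75, 0.21, 0.2, 0.0, 0.27, 0.27, 0.27, 0.27, 0.27]
248 [0.5, 0.5, -0.75, -0.75, -0.75, -0.75, -0.75, -0.75, 0.0, 0.18, 0.18, 0.27, 0.27, 0.27, 0.24]
```

View pics/c1.png

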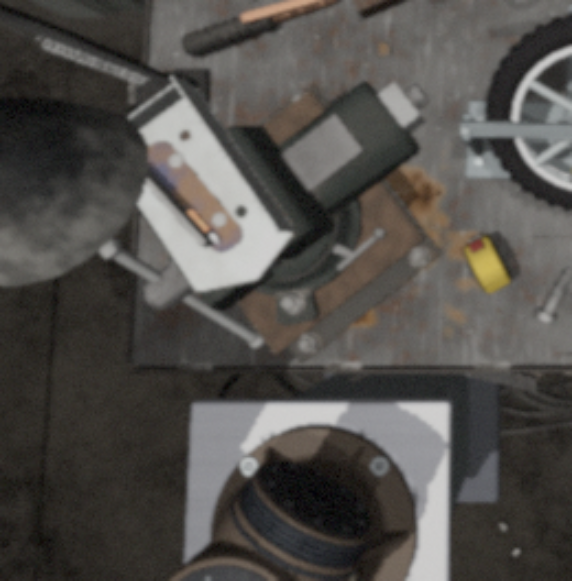

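Run:
```python
from h import *
from scipy.optimize import least_squares as ls
d=np.load('pics/t0.npy');K,E=cal("top")
v,u=np.mgrid[0:384,0:512]; P=np.einsum('ij,hwj->hwi',E[:3,:3]@np.linalg.inv(K),np.dstack([u*d,v*d,d]))+E[:3,3]
m=(d>0)&(u<80)&(v>155)&(v<260)&(P[...,2]>.4)
Q=P[m];print(len(Q),Q.min(0),Q.max(0))
s=ls(lambda q:np.linalg.norm(Q-q[:3],axis=1)-q[3],[.38,.1,.4,.15]);print('sphere',s.x,np.sqrt(np.mean(s.fun**2)))
c=ls(lambda q:Q[:,2]-(q[2]-q[3]*np.hypot(Q[:,0]-q[0],Q[:,1]-q[1])),[.38,.1,.6,.8]);print('cone',c.x,np.sqrt(np.mean(c.fun**2)))
c=ls(lambda q:Q[:,2]-(q[0]+Q[:,:2]@q[1:3]),[.5,0,0]);print('plane',c.x,np.sqrt(np.mean(c.fun**2)))
for vv in (168,184,200,216,232,248): 
    k=np.where(m[vv])[0]; print(vv,P[vv,k[0]].round(3),P[vv,k[-1]].round(3))
s=np.load('pics/s0.npy')
print('scene row0 depths',[ (x,w("scene",s,x,2).round(2).tolist()) for x in range(80,260,15)])
```

```text
4667 [ 0.3176004  -0.01650416  0.44806868] [0.4399536  0.06184869 0.542845  ]
sphere [0.38223623 0.05822504 0.47062285 0.0681329 ] 0.003294606117600305
cone [0.3808036  0.06178067 0.57742895 1.25036956] 0.007295214112091947
plane [ 0.50106832 -0.01009429  0.68081543] 0.013688956675846388
168 [0.425 0.044 0.536] [0.44  0.036 0.453]
184 [0.403 0.039 0.542] [ 0.413 -0.006  0.462]
200 [0.382 0.038 0.541] [ 0.388 -0.017  0.476]
216 [0.362 0.044 0.53 ] [ 0.364 -0.012  0.486]
232 [0.341 0.05  0.519] [0.341 0.002 0.494]
248 [0.319 0.062 0.499] [0.319 0.042 0.499]
scene row0 depths [(80, [0.69, 2.1, 0.26]), (95, [0.77, 2.1, 0.26]), (110, [0.81, 1.91, 0.27]), (125, [0.85, 1.75, 0.28]), (140, [0.91, 1.66, 0.29]), (155, [0.94, 1.51, 0.3]), (170, [0.94, 1.31, 0.32]), (185, [0.55, 0.22, 0.41]), (200, [0.86, 0.79, 0.36]), (215, [0.87, 0.69, 0.37]), (230, [0.88, 0.58, 0.38]), (245, [0.86, 0.46, 0.39])]
```

Request:
play_rows(claw=[0, 0, 0, 0, 0, 0, 0, 0, 0], linear=[[-1, 0, -5.8], [-1, 0, -5.8], [-1, 0, -5.8], [-2.5, 0, -5.7], [-2.5, 0, -5.7], [-2.5, 0, -5.7], [-2.5, 0, -5.7], [-2.5, 0, -5.7], [-2.5, 0, -5.7]], rot=[[0, 0, 0], [0, 0, 0], [0, 0, 0], [0, 0, 0], [0, 0, 0], [0, 0, 0], [0, 0, 0], [0, 0, 0], [0, 0, 0]], squeeze=20)

```text
t: 1.23
tcp_pos: [0.1807, 0.4051, 0.7491]
orientation: [3.142, -0.0, 1.151]
ft_force: [0.7, 1.4, 1.7]
width: -0.002
```

Run:
```python
from h import *
s=r.get_state();print(s['t'],s['tcp_pos'],s['joint_pos'].round(2),s['ft_force'].round(1))
P=s['tcp_pos'];z=P[2];rr=.43
a=lambda t,zz:[rr*np.cos(t),rr*np.sin(t),zz]
plan([(a(.75,z),None,5),(a(.3,z),None,5),(a(-.15,z),None,5)])
```

```text
1.225 [0.18065434 0.40509074 0.74909569] [ 1.    0.16  0.72  0.    2.26 -0.15] [0.7 1.4 1.7]
lin [[-0.95, 3.36, -0.0], [-0.95, 3.36, -0.0], [-0.95, 3.36, -0.0], [-0.95, 3.36, -0.0], [-0.95, 3.36, -0.0]] rot [0.0, 0.0, 0.0] x 5
lin [[-2.25, 3.11, -0.0], [-2.25, 3.11, -0.0], [-2.25, 3.11, -0.0], [-2.25, 3.11, -0.0], [-2.25, 3.11, -0.0]] rot [0.0, 0.0, 0.0] x 5
lin [[-3.38, 1.82, -0.0], [-3.38, 1.82, -0.0], [-3.38, 1.82, -0.0], [-3.38, 1.82, -0.0], [-3.38, 1.82, -0.0]] rot [0.0, 0.0, 0.0] x 5
```

Request:
play_rows(claw=[0, 0, 0, 0, 0, 0, 0, 0, 0, 0, 0, 0], linear=[[-0.2, 4.9, 0], [-0.2, 4.9, 0], [-0.2, 4.9, 0], [-0.2, 4.9, 0], [-0.2, 4.9, 0], [-0.2, 4.9, 0], [-0.2, 4.9, 0], [-0.2, 4.9, 0], [-0.2, 4.9, 0], [-0.2, 4.9, 0], [-0.2, 4.9, 0], [-0.2, 4.9, 0]], rot=[[0, 0, 0.11], [0, 0, 0.11], [0, 0, 0.11], [0, 0, 0.11], [0, 0, 0.11], [0, 0, 0.11], [0, 0, 0.11], [0, 0, 0.11], [0, 0, 0.11], [0, 0, 0.11], [0, 0, 0.11], [0, 0, 0.11]])

```text
t: 2.72
tcp_pos: [0.4462, -0.074, 0.7467]
orientation: [-3.141, 0.001, -0.173]
ft_force: [1.0, 0.2, -0.4]
width: 0.002
```

Run:
```python
from h import *
s=r.get_state();print(s['t'],s['tcp_pos'],s['joint_pos'].round(2),s['ft_force'].round(1))
A=F(-.0286,-.0458,.08)
plan([([.37,-.25,.5],RT,10),(A,None,8)])
```

```text
2.725 [ 0.44624467 -0.0739945   0.74673078] [-0.31  0.18  0.71  0.    2.26 -0.14] [ 1.   0.2 -0.4]
lin [[-0.45, 1.87, 2.47], [-0.28, 2.04, 2.35], [-0.09, 2.18, 2.24], [0.12, 2.29, 2.13], [0.35, 2.36, 2.02], [0.6, 2.39, 1.92], [0.84, 2.39, 1.83], [1.09, 2.34, 1.76], [1.34, 2.26, 1.69], [1.57, 2.15, 1.64]] rot [0.0503, 0.0437, 0.138] x 10
lin [[1.59, 1.78, 3.39], [1.59, 1.78, 3.39], [1.59, 1.78, 3.39], [1.59, 1.78, 3.39], [1.59, 1.78, 3.39], [1.59, 1.78, 3.39], [1.59, 1.78, 3.39], [1.59, 1.78, 3.39]] rot [0.0, 0.0, 0.0] x 8
```

Request:
play_rows(claw=[0, 0, 0, 0, 0, 0, 0, 0, 0, 0], linear=[[-0.45, 1.87, 2.47], [-0.28, 2.04, 2.35], [-0.09, 2.18, 2.24], [0.12, 2.29, 2.13], [0.35, 2.36, 2.02], [0.6, 2.39, 1.92], [0.84, 2.39, 1.83], [1.09, 2.34, 1.76], [1.34, 2.26, 1.69], [1.57, 2.15, 1.64]], rot=[[0.05, 0.044, 0.138], [0.05, 0.044, 0.138], [0.05, 0.044, 0.138], [0.05, 0.044, 0.138], [0.05, 0.044, 0.138], [0.05, 0.044, 0.138], [0.05, 0.044, 0.138], [0.05, 0.044, 0.138], [0.05, 0.044, 0.138], [0.05, 0.044, 0.138]])

```text
t: 3.98
tcp_pos: [0.3701, -0.2497, 0.4999]
orientation: [-2.528, -0.003, -1.604]
ft_force: [1.0, -1.0, -0.1]
width: 0.001
```

Run:
```python
from h import *
face()
A=F(-.0286,-.0458,.08)
plan([(A,RT,8)])
```

```text
t 3.975 u,y,n mm [113.5  81.5 351.4] F [ 1.  -1.  -0.1] roterr [-0.002 -0.004 -0.   ] q [-1.03 -0.14  1.78  0.55  1.2   0.45] w 0.0
lin [[1.58, 1.78, 3.39], [1.58, 1.78, 3.39], [1.58, 1.78, 3.39], [1.58, 1.78, 3.39], [1.59, 1.78, 3.39], [1.59, 1.78, 3.39], [1.59, 1.78, 3.39], [1.59, 1.78, 3.39]] rot [-0.0003, -0.0004, -0.0] x 8
```

Request:
play_rows(claw=[0, 0, 0, 0, 0, 0, 0, 0, 0], linear=[[1.58, 1.78, 3.39], [1.58, 1.78, 3.39], [1.58, 1.78, 3.39], [1.58, 1.78, 3.39], [1.59, 1.78, 3.39], [1.59, 1.78, 3.39], [1.59, 1.78, 3.39], [1.59, 1.78, 3.39], [0, 0, 0]], rot=[[0, 0, 0], [0, 0, 0], [0, 0, 0], [0, 0, 0], [0, 0, 0], [0, 0, 0], [0, 0, 0], [0, 0, 0], [0, 0, 0]])

```text
t: 5.1
tcp_pos: [0.4061, -0.3782, 0.1953]
orientation: [-2.532, 0.0, -1.599]
ft_force: [-0.6, 0.2, -0.0]
width: -0.002
```

Run:
```python
from h import *
face()
a,_=snap("scene","s1");b,_=snap("top","t1")
cv2.imwrite('pics/v1.png',np.hstack([cv2.resize(a[60:300,180:400],(400,436)),cv2.resize(b[80:240,190:350],(400,436))]))
```

```text
t 5.1 u,y,n mm [-28.7 -45.8  79.1] F [-0.6  0.2 -0. ] roterr [0.001 0.002 0.002] q [-1.11  0.37  2.05  0.99  0.65 -0.3 ] w -0.0
```

View pics/v1.png

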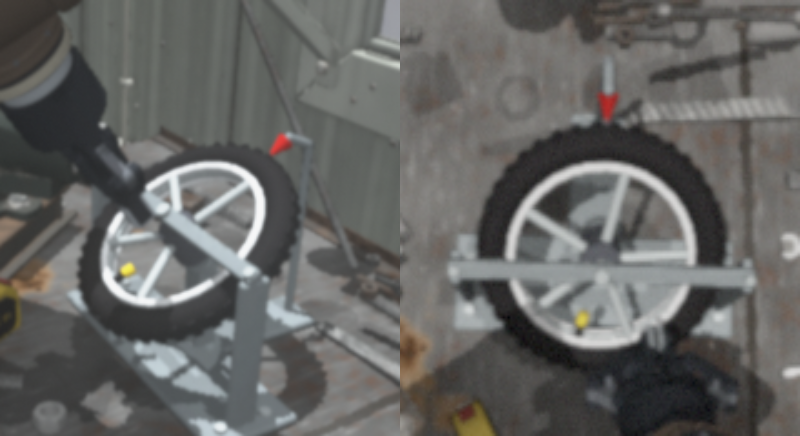

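View v1 shows the shut fingers right of the spoke at (620,310) and below the bridge, over the valve-free gap. The cap is at (583,320). I'll insert there.

Request:
play_rows(claw=[0, 0, 0, 0, 0, 0, 0, 0], linear=[[0, 0, 1.5], [0, 0, 1.5], [0, 0, 1.5], [0, 0, 1.2], [0, 0, 1.2], [0, 0, 1.2], [0, 0, 1.2], [0, 0, 0]], rot=[[0, 0, 0], [0, 0, 0], [0, 0, 0], [0, 0, 0], [0, 0, 0], [0, 0, 0], [0, 0, 0], [0, 0, 0]])

```text
t: 6.2
tcp_pos: [0.4601, -0.3799, 0.1206]
orientation: [-2.53, -0.003, -1.598]
ft_force: [-0.2, -0.3, 0.2]
width: 0.002
```

Run:
```python
from h import *
face()
```

```text
t 6.2 u,y,n mm [-27.3 -45.9 -13.1] F [-0.2 -0.3  0.2] roterr [-0.    -0.001  0.005] q [-1.01  0.54  2.04  1.24  0.53 -0.5 ] w 0.0
```

Request:
play_rows(claw=[0, 0, 0, 0, 0, 0, 0, 0, 0, 0, 0, 0], linear=[[-0.5, 0.45, 0], [-0.5, 0.45, 0], [-0.4, 0.3, 0], [-0.4, 0.3, 0], [-0.4, 0.3, 0], [-0.4, 0.3, 0], [-0.5, 0.05, 0], [-0.5, 0.05, 0], [-0.5, 0.05, 0], [-0.5, 0.05, 0], [-0.45, -0.1, 0], [-0.45, -0.1, 0]], rot=[[0, 0, 0], [0, 0, 0], [0, 0, 0], [0, 0, 0], [0, 0, 0], [0, 0, 0], [0, 0, 0], [0, 0, 0], [0, 0, 0], [0, 0, 0], [0, 0, 0], [0, 0, 0]])

```text
t: 7.7
tcp_pos: [0.4442, -0.3245, 0.1092]
orientation: [-2.529, -0.004, -1.598]
ft_force: [-0.5, -3.1, 0.5]
width: -0.003
```

Run:
```python
from h import *
face()
```

```text
t 7.7 u,y,n mm [-48.3   9.1 -12.4] F [-0.5 -3.1  0.5] roterr [-0.001 -0.002  0.005] q [-0.97  0.52  2.17  1.46  0.49 -0.72] w -0.0
```

Request:
play_rows(claw=[0, 0, 0, 0, 0, 0, 0, 0, 0, 0], linear=[[-0.5, -0.1, 0], [-0.5, -0.2, 0], [-0.5, -0.25, 0], [-0.5, -0.3, 0], [-0.5, -0.35, 0], [0, 0, 0], [0.4, 0.4, 0], [0.3, 0, 0], [0, 0, -2.5], [0, 0, -3.5]], rot=[[0, 0, 0], [0, 0, 0], [0, 0, 0], [0, 0, 0], [0, 0, 0], [0, 0, 0], [0, 0, 0], [0, 0, 0], [0, 0, 0], [0, 0, 0]])

```text
t: 8.95
tcp_pos: [0.4162, -0.3058, 0.1626]
orientation: [-2.531, -0.003, -1.598]
ft_force: [0.0, -0.9, 0.3]
width: -0.0
```

```bash
cat >> h.py <<'E'
def look(f,t0):
    from scipy.optimize import least_squares as ls
    a,_=snap("scene","s"+f);b,_=snap("top","t"+f)
    for n,im in(("scene",a),("top",b)):
        for k in range(6):
            th=t0+np.radians(36+72*k)
            q=[F(x*np.cos(th),x*np.sin(th),0) for x in(.02,.08)]
            if k==5: q=[F(x*np.cos(t0),x*np.sin(t0),-.004) for x in (.061,.063)]
            cv2.line(im,*[tuple(proj(n,x).round().astype(int).tolist()) for x in q],(0,0,255),1)
    cv2.imwrite(f'pics/v{f}.png',np.hstack([cv2.resize(x,(400,490),interpolation=2) for x in(a[125:315,210:365],b[95:225,200:345])]))
    m=cv2.imread(f'pics/t{f}.png'); h=cv2.cvtColor(m,40); k=cv2.inRange(h,(22,110,80),(35,255,255)); 
    ys,xs=np.where(k[130:215,225:310]>0); print('yellow top px',xs.mean()+225 if len(xs) else None,ys.mean()+130 if len(ys) else None,len(xs))
    if len(xs):
        c=np.array([xs.mean()+225,ys.mean()+130]); g=lambda t:proj("top",F(.062*np.cos(t[0]),.062*np.sin(t[0]),-.004))-c
        o=min((ls(g,[i]) for i in(-2,-1,0,1,2,3)),key=lambda o:o.cost); print('theta deg',np.degrees(o.x),o.fun)
E
python3 - <<'E'
from h import *
face(); look('2',np.radians(75))
E
```

```text
t 8.95 u,y,n mm [-41.   26.9  47.8] F [ 0.  -0.9  0.3] roterr [ 0.    -0.     0.004] q [-1.    0.38  2.2   1.24  0.53 -0.5 ] w -0.0
yellow top px 243.06060606060606 168.4848484848485 33
theta deg [-280.55544089] [1.61130146 0.35950052]
```

View pics/v2.png

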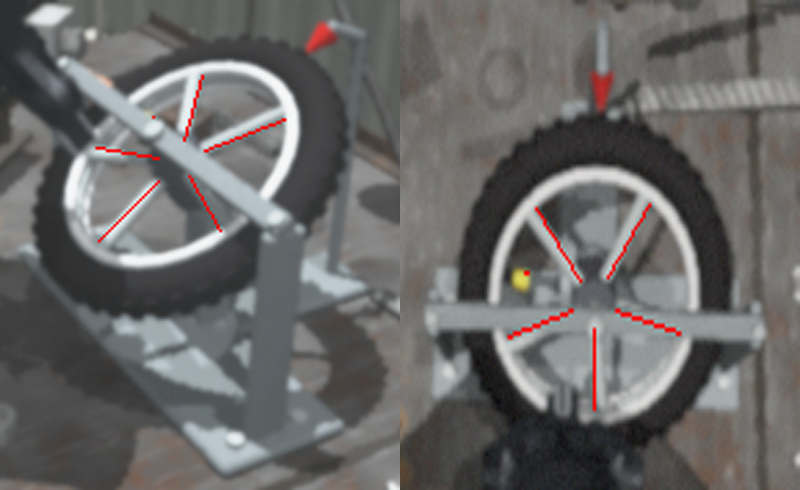

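View v2 and the cap fit put the wheel at about 79.5°, with the next spokes at 187° and 259°. I'll insert in the gap between them and push 79.5° more.

Request:
play_rows(claw=[0, 0, 0, 0, 0, 0, 0, 0, 0, 0, 0], linear=[[1.6, 0, 0], [1.6, 0, 0], [1.6, 0, 0], [1.6, 0, 0], [0, 0, 0], [0, 0, 1.2], [0, 0, 1.2], [0, 0, 1.2], [0, 0, 1.2], [0, 0, 1.2], [0, 0, 0]], rot=[[0, 0, 0], [0, 0, 0], [0, 0, 0], [0, 0, 0], [0, 0, 0], [0, 0, 0], [0, 0, 0], [0, 0, 0], [0, 0, 0], [0, 0, 0], [0, 0, 0]])

```text
t: 10.42
tcp_pos: [0.4498, -0.3705, 0.1131]
orientation: [-2.53, -0.003, -1.598]
ft_force: [-0.3, 0.4, 0.3]
width: 0.002
```

Run:
```python
from h import *
face()
```

```text
t 10.425 u,y,n mm [-40.3 -36.8 -13.2] F [-0.3  0.4  0.3] roterr [-0.    -0.001  0.005] q [-1.02  0.54  2.08  1.3   0.52 -0.58] w 0.0
```

Request:
play_rows(claw=[0, 0, 0, 0, 0, 0, 0, 0, 0, 0, 0, 0], linear=[[-0.55, 0.25, 0], [-0.55, 0.25, 0], [-0.55, 0.25, 0], [-0.55, 0.25, 0], [-0.5, 0, 0], [-0.5, 0, 0], [-0.5, 0, 0], [-0.5, 0, 0], [-0.42, -0.15, 0], [-0.42, -0.15, 0], [-0.42, -0.15, 0], [-0.42, -0.15, 0]], rot=[[0, 0, 0], [0, 0, 0], [0, 0, 0], [0, 0, 0], [0, 0, 0], [0, 0, 0], [0, 0, 0], [0, 0, 0], [0, 0, 0], [0, 0, 0], [0, 0, 0], [0, 0, 0]])

```text
t: 11.92
tcp_pos: [0.4479, -0.3117, 0.1114]
orientation: [-2.529, -0.004, -1.598]
ft_force: [-0.2, -3.4, 0.0]
width: -0.001
```

Request:
play_rows(claw=[0, 0, 0, 0, 0], linear=[[-0.38, -0.26, 0], [-0.38, -0.26, 0], [-0.38, -0.26, 0], [-0.36, -0.26, 0], [0, 0, 0]], rot=[[0, 0, 0], [0, 0, 0], [0, 0, 0], [0, 0, 0], [0, 0, 0]])

```text
t: 12.55
tcp_pos: [0.457, -0.2966, 0.1174]
orientation: [-2.529, -0.004, -1.597]
ft_force: [0.5, -0.2, 0.4]
width: 0.003
```

Run:
```python
from h import *
face(); look('3',np.radians(3))
```

```text
t 12.55 u,y,n mm [-33.8  37.3 -12.4] F [ 0.5 -0.2  0.4] roterr [-0.001 -0.001  0.005] q [-0.91  0.49  2.19  1.5   0.46 -0.7 ] w 0.0
yellow top px 268.6551724137931 148.72413793103448 29
theta deg [5.03695461] [0.06774272 1.21677594]
```

View pics/v3.png

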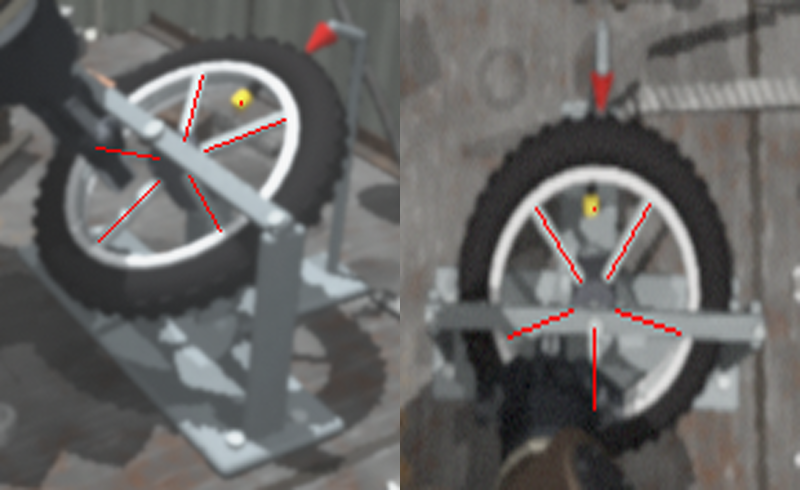

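The top view has the cap at crop (591,207), just left of the pointer line, so θ is about 5°. One small push more.

Request:
play_rows(claw=[0, 0, 0, 0], linear=[[-0.15, -0.15, 0], [-0.15, -0.15, 0], [0, 0, 0], [0, 0, 0]], rot=[[0, 0, 0], [0, 0, 0], [0, 0, 0], [0, 0, 0]])

```text
t: 13.15
tcp_pos: [0.4593, -0.2943, 0.1191]
orientation: [-2.529, -0.004, -1.598]
ft_force: [-0.5, -0.6, 0.3]
width: -0.001
```

Run:
```python
from h import *
from scipy.optimize import least_squares as ls
face(); look('4',0)
def yel(n,box):
    m=cv2.imread(f'pics/{n[0]}4.png');h=cv2.cvtColor(m,40);x0,x1,y0,y1=box
    ys,xs=np.where(cv2.inRange(h,(22,110,80),(35,255,255))[y0:y1,x0:x1]>0); return np.array([xs.mean()+x0,ys.mean()+y0])
c=yel("scene",(285,325,145,185)); print('scene cap',c)
for t in(-6,-3,0,3,6): print(t,proj("scene",F(.062*np.cos(np.radians(t)),.062*np.sin(np.radians(t)),-.004)).round(1),proj("top",F(.062*np.cos(np.radians(t)),.062*np.sin(np.radians(t)),-.004)).round(1))
for n in("top","scene"):
    m=cv2.imread(f'pics/{n[0]}4.png');h=cv2.cvtColor(m,40);k=cv2.inRange(h,(0,120,60),(8,255,255)); 
    x0,x1,y0,y1=(260,285,95,130) if n=="top" else (320,350,130,150)
    ys,xs=np.where(k[y0:y1,x0:x1]>0);i=ys>=ys.max()-1 if n=="top" else xs<=xs.min()+1
    print(n,'tip seen',xs[i].mean()+x0,ys[i].mean()+y0,'model',proj(n,F(.124,0,-.008)))
```

```text
t 13.15 u,y,n mm [-31.   39.7 -12.4] F [-0.5 -0.6  0.3] roterr [-0.001 -0.002  0.005] q [-0.9   0.49  2.19  1.49  0.46 -0.69] w -0.0
yellow top px 270.55172413793105 148.58620689655172 29
theta deg [1.11268746] [-0.01056275  1.31143163]
scene cap [304.81395349 164.02325581]
-6 [306.  166.8] [273.8 150.1]
-3 [305.1 166.1] [272.4 150. ]
0 [304.1 165.4] [271.1 149.9]
3 [303.  164.8] [269.7 149.9]
6 [301.9 164.3] [268.3 150. ]
top tip seen 272.3333333333333 123.33333333333333 model [272.35010513 123.75843477]
scene tip seen 329.6 141.9 model [328.78419414 144.32563377]
```

View pics/v4.png

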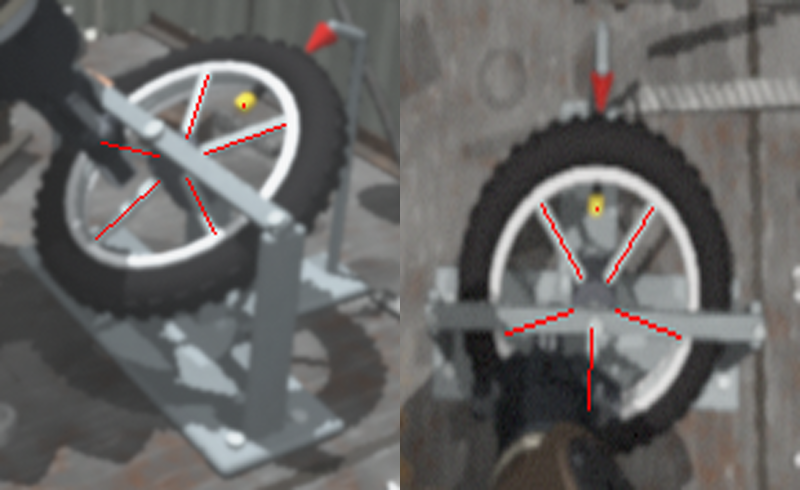

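Both views put the valve on the pointer line (θ ≈ +1°, −1° to −2° by the scene view). I'll back off the spoke and pull straight out.

Request:
play_rows(claw=[0, 0, 0, 0, 0, 0, 0, 0, 0, 0], linear=[[0.3, 0.3, 0], [0.3, 0.3, 0], [0, 0, 0], [0, 0, -1.5], [0, 0, -2.5], [0, 0, -3], [0, 0, -3], [0, 0, -3], [0, 0, -2], [0, 0, 0]], rot=[[0, 0, 0], [0, 0, 0], [0, 0, 0], [0, 0, 0], [0, 0, 0], [0, 0, 0], [0, 0, 0], [0, 0, 0], [0, 0, 0], [0, 0, 0]])

```text
t: 14.5
tcp_pos: [0.3678, -0.2976, 0.2393]
orientation: [-2.528, -0.006, -1.599]
ft_force: [0.9, -0.5, -0.3]
width: 0.004
```

Run:
```python
from h import *
face(); look('5',0)
a=cv2.imread('pics/t0.png').astype(int);b=cv2.imread('pics/t5.png').astype(int)
s0=cv2.imread('pics/s0.png')[200:310,150:225]; s5=cv2.imread('pics/s5.png')[200:310,150:225]
v=cv2.imread('pics/v5.png'); cv2.imwrite('pics/v5b.png',np.hstack([cv2.resize(v,(490,300)),cv2.resize(s0,(150,300)),cv2.resize(s5,(150,300))]))
```

```text
t 14.5 u,y,n mm [-36.8  33.5 138.5] F [ 0.9 -0.5 -0.3] roterr [-0.002 -0.004  0.005] q [-1.1   0.18  2.19  0.94  0.67 -0.24] w 0.0
yellow top px 270.55172413793105 148.58620689655172 29
theta deg [1.11268746] [-0.01056275  1.31143163]
```

View pics/v5b.png

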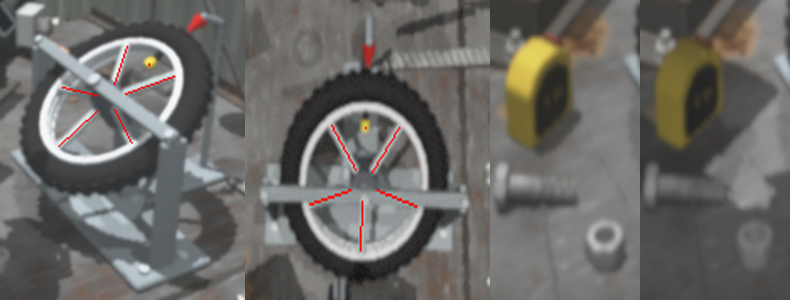

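The wheel is unchanged after I pulled out. The cap at crop (366,127) sits under the pointer (369,60), and the tape measure, bolt and nut are where they were. I'm handing in.

```bash
python3 -c "
from plant import r
print(r.job_done())"
```

```text
the job is handed in; nothing more can be done
None
```

The wheel now stands with the yellow-capped valve at the top, in line with the red pointer, and the job is handed in. No verdict was reported.

- **What I did:** I turned the wheel about 166° clockwise with the shut fingers. It took two strokes plus a small final push, all below the bridge in spoke gaps without the valve. Then I backed off the spoke and pulled clear at about t = 14.5 s.
- **Forces:** the measured tool force was about 3 N at most whenever I read it (at the end of each move).
- **Last checks:** the top camera puts the wheel at about +1°, which is roughly 1 mm off the middle line. It read the same after the fingers withdrew, which leaves the gripper about 14 cm clear of the spokes. The bolt, nut and tape measure look unmoved in before-and-after crops.
- **Disagreement:** the scene camera read about −2°. That view also places the pointer tip about 2.5 px away from my model, so I trusted the top view. Either reading is well inside the 6° tolerance.

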